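Lay the desk unit back on its tilt stand

TASK

The grey keypad unit stands on end on the low tilt stand, its display facing away from the robot. Tip it over backwards, towards the robot, and ease it down gently so that it lies on its back, straight, against the stand's padded bar, with its lower end still on the stand's plate. Only push and support it with the fingers: do not squeeze, lift or drop it, leave the cup, bottle and mouse alone, and let go of the unit at the end.

Things in the scene. Friction and masses are not known exactly. Their poses are not given: they have to be found in the camera images.
- unit: Loose grey desk unit, a slab 34 mm thick (its x), 90 mm wide (y), 200 mm tall (z), 0.22 to 0.45 kg, mass centre at mid-height. Origin: centre of its bottom end; +z up its length, +x out of the face with display and white keys. Starts upright on the stand's plate; must tip towards its own -x over its back bottom edge. Past about 10 degrees of lean it would fall freely.
- unit_top (a point): Centre of the unit's 34 x 90 mm top end, 200 mm above its origin along its z.
- stand: Fixed aluminium tilt stand. Origin on the work surface straight below the edge the unit tips over (the unit's back stands at about x = 0, its middle within 12 mm of y = 0). +x points away from the robot (yaw up to 20 degrees), z up. Its plate, on which the unit stands, is 10 mm thick, 120 mm wide (y), from x = -150 to +46 mm.
- stand_bar (a point): Middle of the axis of the padded black bar, 16 mm in diameter, 100 mm long along the stand's y, at stand x = -117, z = 54 mm, on two thin posts at y = -42 and +42 mm. The unit, tipped over the edge at stand x = 0, meets it leaning 66 degrees from upright; its top end then overhangs the bar by about 70 mm, its back some 90 mm above the work surface at the end.
- stand_lip (a point): Middle of the top of the foot stop: a lip 10 mm thick (stand x = 37 to 47 mm), 110 mm wide, 14 mm high above the plate, just beyond the unit's front; it keeps the foot from sliding away from the robot.
- cup: Black cup, 72 mm across, 95 mm high, on the desk on one side of the stand; origin at the centre of its underside. A bystander.
- bottle: White bottle, 60 mm across, 150 mm high, on the desk on the other side of the stand; origin at the centre of its underside. A bystander.
- mouse: Black computer mouse, 100 x 56 x 24 mm, on the desk towards the robot from the stand and to the robot's left of it; origin at the centre of its underside. A bystander.
Things that resemble listed ones, but are neither listed nor needed, are in the scene too. There is more than one size of the unit; the job needs the middle-sized.

How it is judged (in metres and radians):
On the way:
1. the unit leans more than 30 degrees back towards the bar while the fingers bear it (angle between unit's own z axis and vertical between 0.52 and 1.08 rad and x of unit_top in the frame of stand below -0.07 m and contact force between the fingers and unit above 0.1 N), for 0.1 s.
At the end, for the whole second after the job is handed in: The unit lies still on its back on the bar, leaning 60 to 75 degrees towards the robot, its width within 0.15 rad of the stand's; the centre of its bottom end is at most 42 mm above the desk, -30 to +45 mm from the stand's origin in x and within 40 mm in y (angle between unit's own z axis and vertical between 1.05 and 1.31 rad and x of unit_top in the frame of stand below -0.14 m and angle between the y axis of unit and the y axis of stand, either way round below 0.15 rad and x of unit in the frame of stand between -0.03 and 0.045 m and y of unit in the frame of stand between -0.04 and 0.04 m and z of unit in the frame of stand below 0.042 m and contact force between unit and stand above 0.5 N and linear speed of unit below 0.02 m/s and angular speed of unit below 0.1 rad/s); the robot touches nothing.
It fails at once if the unit falls or is thrown over: it turns faster than 3 rad/s (angular speed of unit above 3 rad/s).
It fails at once if the unit is lifted: the centre of its bottom end rises more than 35 mm above the plate, or more than 12 mm while it leans less than 20 degrees (z of unit in the frame of stand above 0.045 m or (z of unit in the frame of stand above 0.022 m and angle between unit's own z axis and vertical below 0.35 rad)).
It fails at once if the fingers squeeze or shove the unit: more than 5.5 N in all while it leans less than 7 degrees, or more than 12 N at any time (contact force between the fingers and unit above 12 N or (contact force between the fingers and unit above 5.5 N and angle between unit's own z axis and vertical below 0.12 rad)).
It fails at once if the cup, bottle or mouse is moved more than 15 mm (distance of any of cup, bottle, mouse from where it was at the start of the episode above 0.015 m).
It also fails if it takes over 58 s, if anything falls off the work surface, if the arm or the gripper's body presses on something with over 40 N, if the wrist force passes 120 N, or if a joint passes its speed limit or range.

ROBOT

A 7-joint arm with a two-finger parallel gripper is mounted at the origin on the work surface. World frame = base frame: x ahead of the robot, y to its left, z up, the work surface at z = 0. Lengths are in mm, angles in rad, forces in N, time in s.
With the tool pointing down it reaches from about 400 to 850 mm from the base axis. Payload 4.4 kg.
Tool frame: the origin (TCP) lies at the very end of the fingers, on their centre line; the grasp point (between the pads) lies ctrl.grip_depth behind it (ctrl.grip_depth is the distance from the TCP to the grasp point, in mm); z points along the fingers, x is the direction in which the jaws open and shut, and the axes are right-handed (so a half turn about z gives the same grasp; the last joint's range is limited). The gripper opens to 94 mm and grips with 3 to 60 N. Pads are 16 mm wide; open, the fingers measure 119 mm over their backs; the gripper's body (75 mm by 177 mm) begins 78 mm behind the grasp point.
Start: joints at [-0.066, 0.628, 0.038, 1.517, -0.027, 0.996, -0.02], TCP at [650.014, 0.029, 182.678] pointing down, gripper open.
Joint ranges: [-3.06, 3.06], [-0.37, 2.12], [-1.25, 1.32], [0.18, 2.47], [-1.1, 4.24], [0.23, 1.98], [-2.94, 2.94]. Speed limits (rad/s): [2.57, 2.57, 3.14, 3.14, 3.14, 3.14, 3.14].

INTERFACE

Orientations are given as [roll, pitch, yaw] about the fixed x, y, z axes, in that order (R = Rz(yaw) Ry(pitch) Rx(roll)).
In Python, from workcell import ctrl, viewer gives the robot as it stands. The module is installed in compiled form; this text tells all that it offers.
- The arm moves only by the tool carry_out, never from a script. Its argument "series" is a list that holds one entry, the list of rows, each a list of 7 numbers: the turn, a rotation vector about the world's x, y, z in rad, then the shift along the world's x, y, z in m, then the opening, from 0 (shut) to 1 (fully open). In form: [[[wx, wy, wz, dx, dy, dz, claw], ...]]. A call has 1 to 20 rows; each row is the pose to reach, as a shift and turn from the pose commanded when the call began; what a row does not reach only later rows make up. A row lasts 1/8 s, in which the tool goes at most 62.5 mm and 10.7 degrees, less where a joint would pass 70% of its speed; a pose out of reach is approached as far as the arm can. A call with a gripper value outside its range is refused whole. The fingers move at their own pace and stop on an object; "grip_force" is the grip in N (left out, the last holds). Time passes only in rows, so rows that repeat a pose let the fingers close. It gives the time, the measured TCP pose, the force and the opening at its end, in the units of the state.
- ctrl.get_obs(): the state, without advancing time (a new reading comes with each control period).
- viewer.get_image(name): name is "scene" or "side" or "wrist"; returns the picture (400x640x3 uint8, blue, green, red); there is no depth.
- viewer.camera_info(name): a dict with "camera_matrix" (3x3 intrinsics, pixels), "distortion" ([k1, k2, p1, p2, k3] as OpenCV has them; the pictures are not rectified), "pose" (4x4, takes a point from camera to world coordinates). Camera axes: x right, y up, looking along -z (the intrinsics and any distortion apply to the point x, -y, -z); pixel columns grow to the right and rows downward; lengths in mm; the calibration is good to about 2 mm. A picture is of the moment at which its call begins: read the wrist's pose just before it. camera_info takes no time and is no camera call; for the wrist camera it gives the pose at the moment of the call.
- ctrl.sign_off(): hands the job in, once; it reports no verdict.
The state is a dict: "time_s": time; "qpos": joint angles; "joint_vel": joint speeds; "joint_efforts": joint torques, N m; "ee_pos": TCP position; "eef_rot": TCP orientation; "force": force on the tool from outside, world axes, zero at the start; "torque": the same for the moment, N m; "gripper_width": finger opening in mm.
Only numpy, scipy, OpenCV 4.12 (cv2) and the standard library are available. Lean on these libraries where they do the work, as an engineer would, in place of code of your own. Each camera call takes 0.05 s, during which the arm holds its last target. There are 200 camera calls.

## Working session

There is one attempt and no reset: what is moved stays moved. The work goes in short steps, Python scripts to look and compute and a tool call to move; the robot and the scene stay as the last step left them, time stands still between calls to the robot, and variables do not carry over. Pictures are saved under pics/ and viewed, about 8 in all and at most 12, crops included, and the job is handed in when it is done.

Besides the shell and the picture viewer there is one more tool, called after "Call:" by a JSON object that holds its "api" and its "payload". carry_out: Moves the arm, as the interface text tells. Its arguments: {"type":"object","properties":{"series":{"type":"array","items":{"type":"array","items":{"type":"array","items":{"type":"number"}}}},"grip_force":{"type":"number"}},"required":["series"]}

```bash
mkdir -p pics; cat > h.py <<'E'
import numpy as np, cv2
from workcell import ctrl, viewer
def snap(n,f):
    im=viewer.get_image(n); cv2.imwrite('pics/'+f,im); return im
def ray(n,uv,info=None):
    c=info or viewer.camera_info(n); K=np.array(c['camera_matrix'],float); d=np.array(c['distortion'],float); T=np.array(c['pose'],float)
    p=cv2.undistortPoints(np.array(uv,float).reshape(-1,1,2),K,d).reshape(-1,2)
    v=np.c_[p[:,0],-p[:,1],-np.ones(len(p))]@T[:3,:3].T
    return T[:3,3],v
def onz(n,uv,z,info=None):
    o,v=ray(n,uv,info); z=np.broadcast_to(z,(len(v),)); return o+v*((z-o[2])/v[:,2])[:,None]
def proj(n,P,info=None):
    c=info or viewer.camera_info(n); K=np.array(c['camera_matrix'],float); d=np.array(c['distortion'],float); T=np.array(c['pose'],float)
    q=(np.array(P,float)-T[:3,3])@T[:3,:3]; q=q*[1,-1,-1]
    return cv2.projectPoints(q,np.zeros(3),np.zeros(3),K,d)[0].reshape(-1,2)
E
python3 - <<'E'
from h import *
for n in ("scene","side"):
    snap(n,n+'0.png'); c=viewer.camera_info(n); print(n,np.round(c['pose'],2).tolist(),np.round(c['camera_matrix'],1).tolist())
print(ctrl.get_obs(),ctrl.grip_depth)
E
```

```text
scene [[0.87, -0.34, 0.36, 1034.0], [0.49, 0.57, -0.66, -624.2], [0.02, 0.75, 0.66, 834.86], [0.0, 0.0, 0.0, 1.0]] [[518.5, 0.0, 325.0], [0.0, 518.5, 203.2], [0.0, 0.0, 1.0]]
side [[0.85, -0.43, 0.29, 938.12], [0.52, 0.7, -0.49, -448.58], [0.0, 0.57, 0.82, 982.02], [0.0, 0.0, 0.0, 1.0]] [[434.0, 0.0, 320.5], [0.0, 434.0, 202.4], [0.0, 0.0, 1.0]]
{'time_s': 0.1, 'qpos': array([-0.06578345,  0.62926124,  0.03845673,  1.51823096, -0.02702891,
        0.99633855, -0.01999994]), 'joint_vel': array([ 4.41150472e-04, -3.82764464e-03, -1.51771139e-04, -4.31536799e-03,
        3.82766985e-06, -3.73798091e-04,  1.89181804e-03]), 'joint_efforts': array([ 3.91938796e-03, -5.50791907e+01,  1.14763990e+00, -1.87118143e+01,
       -5.21624205e-02,  1.91878073e-02,  1.80005208e-05]), 'ee_pos': array([6.49362279e+02, 2.19484834e-02, 1.81853269e+02]), 'eef_rot': array([ 3.14159260e+00,  1.72012969e-03, -4.10664110e-05]), 'force': array([-1.16123568,  0.05864806,  0.48062063]), 'torque': array([ 0.00448388,  0.01661642, -0.04784312]), 'gripper_width': 94.08479947932717} 18.8
```

View pics/scene0.png

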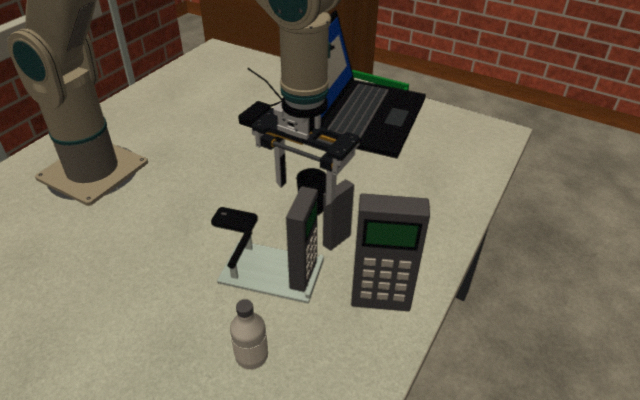

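View pics/side0.png

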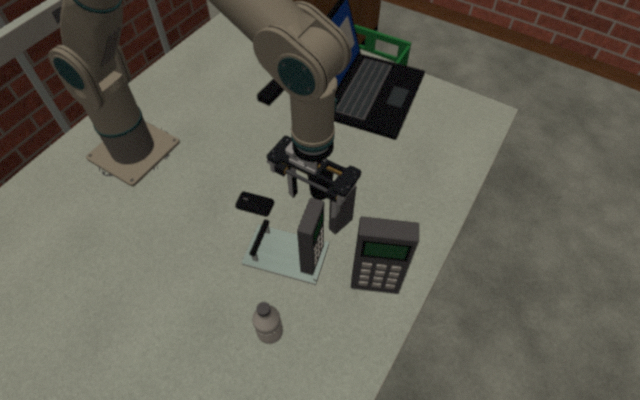

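The scene view shows three keypad units: the one on the stand plate (303,240), a larger one (388,250), and a smaller one behind it (340,215). The one on the stand fits as the middle-sized unit, upright on the plate facing away from the bar. The bar is at (240,248), bottle at (249,335), cup at (312,185), and mouse at (235,218). An enlarged crop of both views will confirm this.

```bash
python3 - <<'E'
from h import *
a=cv2.imread('pics/scene0.png')[160:320,200:360]; b=cv2.imread('pics/side0.png')[180:300,220:380]
A=cv2.resize(a,None,fx=3.75,fy=3.75,interpolation=cv2.INTER_CUBIC)
cv2.imwrite('pics/crop0.png',A)
B=cv2.resize(b,None,fx=5,fy=5,interpolation=cv2.INTER_CUBIC); cv2.imwrite('pics/crop1.png',B)
E
```

```text
(no output)
```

View pics/crop0.png

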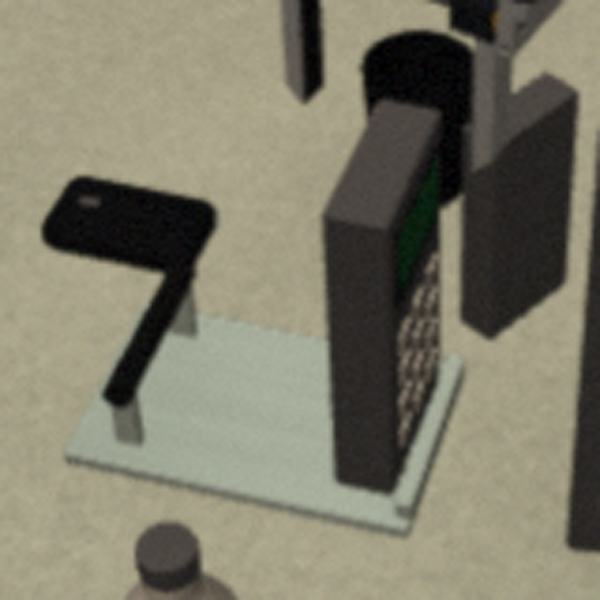

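View pics/crop1.png

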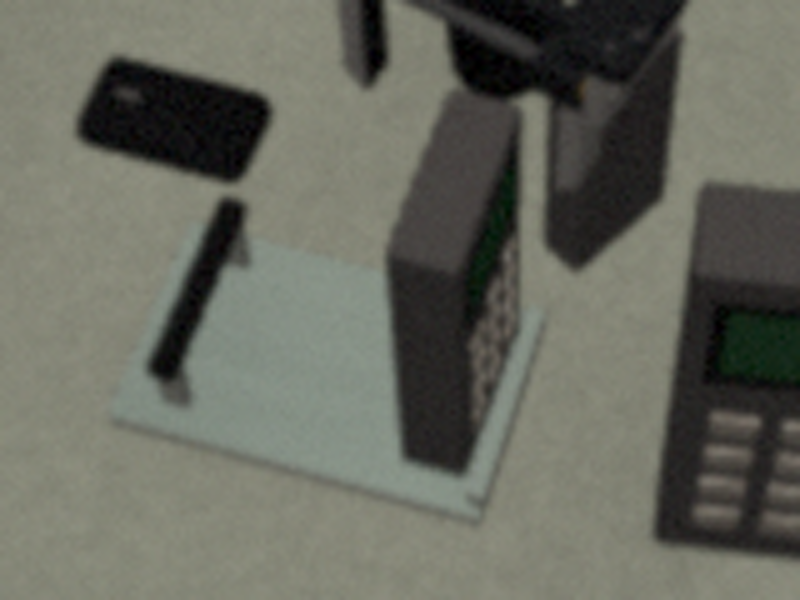

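Both crops confirm that the unit on the plate, with lip in front and bar behind, is the one to tip. The smaller one stands apart on the desk. Next I'll fit the stand and unit poses.

```bash
python3 - <<'E'
from h import *
from scipy.optimize import least_squares
f0=lambda p:(np.array(p)/3.75+[200,160]-.4); f1=lambda p:(np.array(p)/5+[220,180]-.4)
C={n:viewer.camera_info(n) for n in('scene','side')}
def fit(M,u0,u1,x0,lab):
    M=np.array(M,float)
    def P(s): c,d=np.cos(s[2]),np.sin(s[2]); return np.c_[s[0]+c*M[:,0]-d*M[:,1],s[1]+d*M[:,0]+c*M[:,1],M[:,2]]
    U=[f0(u0),f1(u1)]
    r=lambda s:np.r_[(proj('scene',P(s),C['scene'])-U[0]).ravel(),(proj('side',P(s),C['side'])-U[1]).ravel()]
    s=least_squares(r,x0,x_scale=[10,10,.1],loss='soft_l1').x; print(lab,s.round(3),'res',r(s).reshape(2,-1,2).round(1).tolist()); return s
S=fit([[-150,-60,10],[46,-60,10],[46,60,10],[-117,-50,54]],[[68,455],[408,525],[463,362],[118,393]],[[115,412],[478,515],[543,315],[163,365]],[700,-50,0],'stand')
U=fit([[-17,-45,210],[17,-45,210],[17,45,210],[-17,45,210],[-17,-45,10],[17,-45,10]],[[328,215],[392,228],[440,112],[385,102],[338,482],[392,492]],[[392,250],[462,270],[520,105],[450,95],[405,460],[463,472]],[700,-50,0],'unit')
d=U[:2]-S[:2]; c,s=np.cos(S[2]),np.sin(S[2]); print('unit in stand',c*d[0]+s*d[1],-s*d[0]+c*d[1])
print('cup',onz('scene',[[312,177]],95)); print('bottle',onz('scene',[[245,304]],150)); print('mouse',onz('side',[[255,203]],24))
print('big top',onz('scene',[[362,198],[427,200]],[250,250])); print('small',onz('scene',[f0([490,338])],0),onz('side',[f1([577,268])],0))
E
```

```text
stand [ 6.42838e+02 -3.30290e+01  2.69000e-01] res [[[-1.3, -0.3], [0.2, 0.9], [0.5, 1.0], [-0.1, 1.5]], [[-2.0, -0.9], [0.7, -1.2], [0.9, -2.6], [-0.1, 0.1]]]
unit [ 6.60702e+02 -2.77970e+01  2.56000e-01] res [[[-1.4, 0.7], [0.1, 0.9], [1.0, -0.2], [-1.7, -0.7], [-0.5, 1.8], [1.2, 2.7]], [[-1.3, -0.6], [0.3, -0.5], [1.1, -1.7], [0.2, -3.4], [-0.4, -0.5], [1.2, 0.8]]]
unit in stand 18.612755935611265 0.30331367897396433
cup [[564.47989452 169.34707693  95.        ]]
bottle [[ 673.32311597 -229.87140121  150.        ]]
mouse [[447.6659455   23.85195109  24.        ]]
big top [[766.2039203   -2.74138623 250.        ]
 [865.25924591  49.61730809 250.        ]]
small [[668.85044003  71.56180879   0.        ]] [[671.40809169  67.60549511   0.        ]]
```

The stand is at (643,-33) with yaw 0.27, and the unit is centred on it (x +18.6 expected 17, y 0). The plan is to straddle the top with the jaws along stand x. First I go up, turn, centre above the unit and check with the wrist camera.

Call:
{"api": "carry_out", "payload": {"series": [[[0,0,0,0,0,0.02,1],[0,0,0,0,0,0.04,1],[0,0,0,0,0,0.065,1],[0,0,0.07,0.003,-0.007,0.08,1],[0,0,0.14,0.006,-0.014,0.08,1],[0,0,0.21,0.009,-0.021,0.08,1],[0,0,0.263,0.011,-0.028,0.08,1],[0,0,0.263,0.011,-0.028,0.08,1],[0,0,0.263,0.011,-0.028,0.08,1],[0,0,0.263,0.011,-0.028,0.08,1]]]}}

```text
time_s: 1.35
ee_pos: [660.9, -27.4, 262.6]
eef_rot: [-3.141, 0.0, 0.263]
force: [-0.3, 0.8, -0.1]
gripper_width: 93.9
```

```bash
python3 - <<'E'
from h import *
o=ctrl.get_obs(); print(o['ee_pos'],o['eef_rot'],o['force'],o['time_s'])
c=viewer.camera_info('wrist'); im=viewer.get_image('wrist'); print(np.round(c['pose'],3).tolist())
for (X,Y,a,H,col) in [(660.7,-27.8,.256,17,(0,0,255))]:
    R=np.array([[np.cos(a),-np.sin(a)],[np.sin(a),np.cos(a)]])
    P=[[*(R@[x,y]+[X,Y]),210] for x,y in((-17,-45),(17,-45),(17,45),(-17,45))]
    q=proj('wrist',P,c); print(q.round(1).tolist())
    cv2.polylines(im,[q.round().astype(int)],True,col,1)
cv2.imwrite('pics/w1.png',im)
E
```

```text
[660.89068221 -27.38196862 262.57369682] [-3.14126396e+00  1.73614992e-04  2.63213911e-01] [-0.26215815  0.84299399 -0.11144367] 1.35
[[0.966, -0.252, -0.06, 644.384], [0.259, 0.94, 0.221, 35.008], [0.0, -0.229, 0.973, 465.168], [0.0, 0.0, 0.0, 1.0]]
[[292.0, 252.1], [333.7, 252.4], [336.1, 140.9], [291.0, 140.6]]
```

View pics/w1.png

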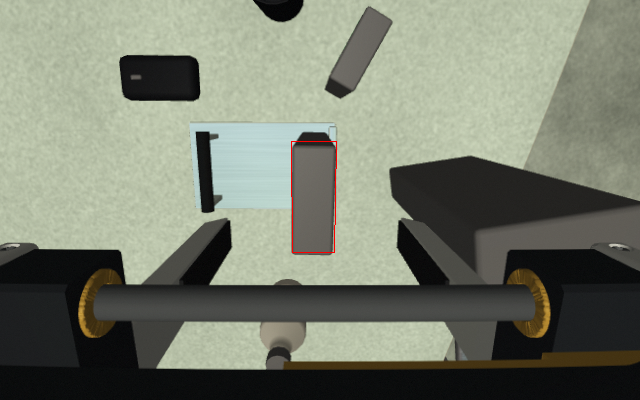

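The predicted outline (292–336, 141–252) matches the unit's top to about 1–2 px. Descend astride it, then narrow the gap to about 44 mm, which leaves 5 mm free on each side.

Call:
{"api": "carry_out", "payload": {"series": [[[0,0,0,0,-0.0015,-0.01,1],[0,0,0,0,-0.0015,-0.02,1],[0,0,0,0,-0.0015,-0.032,1],[0,0,0,0,-0.0015,-0.044,1],[0,0,0,0,-0.0015,-0.056,1],[0,0,0,0,-0.0015,-0.068,1],[0,0,0,0,-0.0015,-0.078,1],[0,0,0,0,-0.0015,-0.083,1],[0,0,0,0,-0.0015,-0.083,0.9],[0,0,0,0,-0.0015,-0.083,0.8],[0,0,0,0,-0.0015,-0.083,0.72],[0,0,0,0,-0.0015,-0.083,0.64],[0,0,0,0,-0.0015,-0.083,0.58],[0,0,0,0,-0.0015,-0.083,0.53],[0,0,0,0,-0.0015,-0.083,0.5],[0,0,0,0,-0.0015,-0.083,0.48],[0,0,0,0,-0.0015,-0.083,0.47],[0,0,0,0,-0.0015,-0.083,0.47]]], "grip_force": 20}}

```text
time_s: 3.65
ee_pos: [661.0, -29.4, 179.6]
eef_rot: [-3.142, 0.0, 0.263]
force: [0.4, -0.1, -0.1]
gripper_width: 44.2
```

```bash
cat > plan.py <<'E'
import numpy as np, json
psi=.263; d=30.; ex=np.array([np.cos(psi),np.sin(psi)])
C=np.array([661.0,-29.4]); O=C-17*ex   # commanded TCP xy over the unit's centre
def tcp(th,al,w,mode,off=0):
    u=np.array([-np.sin(th),np.cos(th)]);n=np.array([np.cos(th),np.sin(th)])
    j=np.array([np.cos(al),np.sin(al)]);t=np.array([np.sin(al),-np.cos(al)])
    p=np.array([0,10.])+(34*n+u*200+t*d-j*w/2 if mode=='f' else 200*u+t*d+j*w/2)
    return np.array([*(O+ex*p[0]),p[1]])
def rows(seq,p0,a0):
    out=[]
    for th,al,w,m in seq:
        th,al=np.radians([th,al]); s=(tcp(th,al,w,m)-p0)/1e3; r=al-np.radians(a0)
        out.append([round(x,4) for x in (r*np.sin(psi),-r*np.cos(psi),0,*s,w/94)])
    print(json.dumps(out)); return tcp(th,al,w,m),np.degrees(al)
E
python3 - <<'E'
from h import *
o=ctrl.get_obs(); print(o['ee_pos'],o['eef_rot'],o['force'],o['time_s'],o['gripper_width'])
from plan import *
p=np.array([661.0,-29.5,179.7]);a=0
for lo,hi in((-1,6),(6,14)):
    p,a=rows([(t,max(t,0),44,'f') for t in np.linspace(lo,hi,21)[1:]],p,a); print(p,a)
E
```

```text
[661.00457282 -29.44722088 179.63193946] [-3.14150540e+00  3.95040031e-05  2.62978813e-01] [ 0.42980414 -0.0876019  -0.14862747] 3.65 44.225260693287325
[[0.0, -0.0, 0, -0.0026, -0.0006, -0.0001, 0.4681], [0.0, -0.0, 0, -0.0038, -0.0009, 0.0001, 0.4681], [0.0002, -0.0008, 0, -0.005, -0.0012, 0.0003, 0.4681], [0.0018, -0.0067, 0, -0.006, -0.0015, 0.0004, 0.4681], [0.0034, -0.0126, 0, -0.007, -0.0018, 0.0004, 0.4681], [0.005, -0.0185, 0, -0.008, -0.002, 0.0005, 0.4681], [0.0066, -0.0244, 0, -0.009, -0.0023, 0.0005, 0.4681], [0.0082, -0.0303, 0, -0.01, -0.0026, 0.0006, 0.4681], [0.0098, -0.0362, 0, -0.011, -0.0029, 0.0006, 0.4681], [0.0113, -0.0421, 0, -0.012, -0.0031, 0.0007, 0.4681], [0.0129, -0.048, 0, -0.013, -0.0034, 0.0007, 0.4681], [0.0145, -0.0539, 0, -0.014, -0.0037, 0.0007, 0.4681], [0.0161, -0.0598, 0, -0.015, -0.0039, 0.0007, 0.4681], [0.0177, -0.0657, 0, -0.016, -0.0042, 0.0007, 0.4681], [0.0193, -0.0716, 0, -0.017, -0.0045, 0.0007, 0.4681], [0.0209, -0.0775, 0, -0.018, -0.0048, 0.0007, 0.4681], [0.0225, -0.0834, 0, -0.019, -0.005, 0.0007, 0.4681], [0.024, -0.0893, 0, -0.02
[... 674 characters left out ...]
0103, -0.0028, -0.0007, 0.4681], [0.0181, -0.0674, 0, -0.0115, -0.0031, -0.0008, 0.4681], [0.02, -0.0742, 0, -0.0126, -0.0034, -0.0009, 0.4681], [0.0218, -0.0809, 0, -0.0137, -0.0037, -0.0011, 0.4681], [0.0236, -0.0876, 0, -0.0149, -0.004, -0.0012, 0.4681], [0.0254, -0.0944, 0, -0.016, -0.0043, -0.0014, 0.4681], [0.0272, -0.1011, 0, -0.0172, -0.0046, -0.0015, 0.4681], [0.029, -0.1079, 0, -0.0183, -0.0049, -0.0017, 0.4681], [0.0309, -0.1146, 0, -0.0194, -0.0052, -0.0019, 0.4681], [0.0327, -0.1213, 0, -0.0206, -0.0055, -0.0021, 0.4681], [0.0345, -0.1281, 0, -0.0217, -0.0058, -0.0023, 0.4681], [0.0363, -0.1348, 0, -0.0228, -0.0061, -0.0025, 0.4681]]
[616.11517879 -41.48462855 177.85333621] 14.0
```

Call:
{"api": "carry_out", "payload": {"series": [[[0,0,0,-0.001,-0.0003,0,0.468],[0,0,0,-0.002,-0.0005,0,0.468],[0,0,0,-0.003,-0.0008,0,0.468],[0,0,0,-0.004,-0.001,0,0.468],[0,0,0,-0.005,-0.0012,0,0.468],[0.002,-0.007,0,-0.006,-0.0015,0,0.468],[0.0035,-0.013,0,-0.007,-0.0018,0,0.468],[0.005,-0.0185,0,-0.008,-0.002,0,0.468],[0.0065,-0.0245,0,-0.009,-0.0023,0,0.468],[0.008,-0.03,0,-0.01,-0.0026,0,0.468],[0.01,-0.036,0,-0.011,-0.0029,0.0005,0.468],[0.0115,-0.042,0,-0.012,-0.0031,0.0005,0.468],[0.013,-0.048,0,-0.013,-0.0034,0.0005,0.468],[0.0145,-0.054,0,-0.014,-0.0037,0.0005,0.468],[0.016,-0.06,0,-0.015,-0.0039,0.0005,0.468],[0.018,-0.066,0,-0.016,-0.0042,0.0005,0.468],[0.0195,-0.072,0,-0.017,-0.0045,0.0005,0.468],[0.021,-0.078,0,-0.018,-0.0048,0.0005,0.468],[0.024,-0.089,0,-0.02,-0.0053,0.0005,0.468],[0.027,-0.101,0,-0.022,-0.0058,0.0006,0.468]]]}}

```text
time_s: 6.15
ee_pos: [638.8, -35.4, 180.2]
eef_rot: [3.141, -0.105, 0.263]
force: [-0.3, 0.0, 1.2]
gripper_width: 44.1
```

```bash
python3 - <<'E'
from h import *
o=ctrl.get_obs(); print(o['ee_pos'],o['eef_rot'],o['force'],o['torque'],o['gripper_width'])
im=snap('scene','s2.png')[160:320,200:360]; cv2.imwrite('pics/s2c.png',cv2.resize(im,None,fx=3.75,fy=3.75,interpolation=cv2.INTER_CUBIC))
E
```

```text
[638.7850612  -35.3761372  180.24611924] [ 3.14138453 -0.1051844   0.26296983] [-0.33483255  0.03713572  1.23964672] [-0.01264818  0.0591918  -0.01046155] 44.06922112986652
```

View pics/s2c.png

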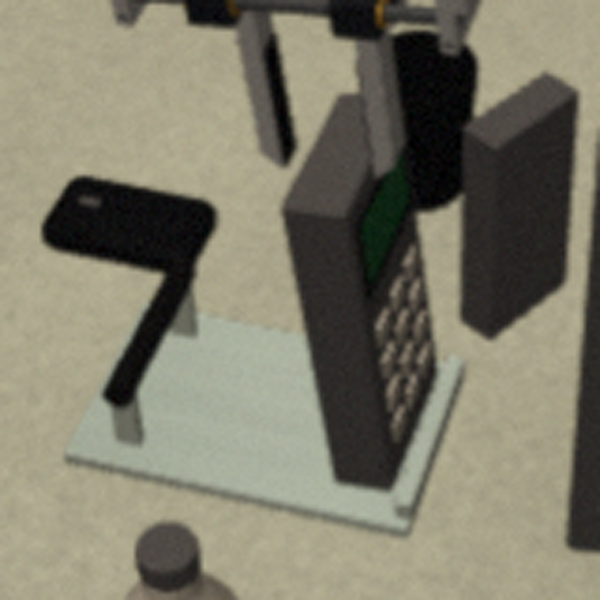

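The unit leans about 6° with its foot in place and its bottom corner still at (340,480). The front finger is on the display and the back finger is just behind. I'll continue through the balance point.

Call:
{"api": "carry_out", "payload": {"series": [[[0.002,-0.007,0,-0.001,-0.0003,0,0.468],[0.0035,-0.0135,0,-0.0023,-0.0006,-0.0001,0.468],[0.0055,-0.02,0,-0.0034,-0.0009,-0.0002,0.468],[0.0075,-0.027,0,-0.0046,-0.0012,-0.0002,0.468],[0.009,-0.0335,0,-0.0057,-0.0015,-0.0003,0.468],[0.011,-0.0405,0,-0.0069,-0.0019,-0.0004,0.468],[0.0125,-0.047,0,-0.008,-0.0022,-0.0005,0.468],[0.0145,-0.054,0,-0.0092,-0.0025,-0.0006,0.468],[0.0165,-0.0605,0,-0.0103,-0.0028,-0.0007,0.468],[0.018,-0.0675,0,-0.0115,-0.0031,-0.0008,0.468],[0.02,-0.074,0,-0.0126,-0.0034,-0.0009,0.468],[0.022,-0.081,0,-0.0137,-0.0037,-0.0011,0.468],[0.0235,-0.0875,0,-0.0149,-0.004,-0.0012,0.468],[0.0255,-0.0945,0,-0.016,-0.0043,-0.0014,0.468],[0.027,-0.101,0,-0.0172,-0.0046,-0.0015,0.468],[0.029,-0.108,0,-0.0183,-0.0049,-0.0017,0.468],[0.031,-0.1145,0,-0.0194,-0.0052,-0.0019,0.468],[0.0325,-0.1215,0,-0.0206,-0.0055,-0.0021,0.468],[0.0345,-0.128,0,-0.0217,-0.0058,-0.0023,0.468],[0.0365,-0.135,0,-0.0228,-0.0061,-0.0025,0.468]]]}}

```text
time_s: 8.7
ee_pos: [616.1, -41.4, 177.8]
eef_rot: [-3.142, -0.245, 0.263]
force: [-1.3, 0.1, 1.0]
gripper_width: 43.9
```

```bash
python3 - <<'E'
from h import *
o=ctrl.get_obs(); print(o['ee_pos'],o['eef_rot'],o['force'],o['torque'],o['gripper_width'])
from plan import *
p=np.array([616.1,-41.5,177.9]);a=14.
# state now: back finger at unit lean ~ where?
for th in (14,15,16,17): print(th,tcp(np.radians(th),np.radians(14),44,'b'))
E
```

```text
[616.14372845 -41.38644101 177.76258283] [-3.14155844 -0.24488169  0.26294388] [-1.30052306  0.08447664  0.96965056] [-0.03776889  0.22822097  0.014585  ] 43.92341190686017
14 [625.48449394 -38.96206769 180.27255517]
15 [622.2212678  -39.84064701 179.39857517]
16 [618.97326724 -40.71512705 178.4657491 ]
17 [615.74148162 -41.58524144 177.47436111]
```

The force (-1.3 N in x) shows the unit now rests on the back finger at about 17° lean. Next I plan the lowering.

```bash
python3 - <<'E'
from plan import *
p=np.array([616.1,-41.5,177.9]);a=14.
for lo,hi in((17,30),(30,43),(43,56),(56,68)):
    p,a=rows([(t,14+.4*(t-17),44+.7*(t-17),'b') for t in np.linspace(lo,hi,21)[2::2]],p,a); print(p,a)
E
```

```text
[[0.0024, -0.0088, 0, -0.0039, -0.001, -0.0014, 0.4778], [0.0047, -0.0175, 0, -0.0074, -0.002, -0.0025, 0.4874], [0.0071, -0.0263, 0, -0.0109, -0.0029, -0.0037, 0.4971], [0.0094, -0.0351, 0, -0.0144, -0.0039, -0.005, 0.5068], [0.0118, -0.0438, 0, -0.0178, -0.0048, -0.0063, 0.5165], [0.0142, -0.0526, 0, -0.0212, -0.0057, -0.0077, 0.5262], [0.0165, -0.0613, 0, -0.0245, -0.0066, -0.0093, 0.5359], [0.0189, -0.0701, 0, -0.0278, -0.0075, -0.0109, 0.5455], [0.0212, -0.0789, 0, -0.0311, -0.0084, -0.0125, 0.5552], [0.0236, -0.0876, 0, -0.0343, -0.0092, -0.0143, 0.5649]]
[581.76090306 -50.73405074 163.60519912] 19.2
[[0.0024, -0.0088, 0, -0.0032, -0.0009, -0.0018, 0.5746], [0.0047, -0.0175, 0, -0.0063, -0.0017, -0.0038, 0.5843], [0.0071, -0.0263, 0, -0.0094, -0.0025, -0.0058, 0.5939], [0.0094, -0.0351, 0, -0.0125, -0.0034, -0.0078, 0.6036], [0.0118, -0.0438, 0, -0.0154, -0.0042, -0.01, 0.6133], [0.0142, -0.0526, 0, -0.0184, -0.005, -0.0122, 0.623], [0.0165, -0.0613, 0, -0.0213, -0.0057, -0.0145, 0.6327], [0.0189, -0.0701, 0, -0.0241, -0.0065, -0.0169, 0.6423], [0.0212, -0.0789, 0, -0.0269, -0.
[... 680 characters left out ...]
0284, 0.7585]]
[528.71878126 -65.01492169 113.36276035] 29.600000000000005
[[0.0022, -0.0081, 0, -0.0018, -0.0005, -0.0029, 0.7674], [0.0044, -0.0162, 0, -0.0036, -0.001, -0.0058, 0.7764], [0.0065, -0.0243, 0, -0.0052, -0.0014, -0.0088, 0.7853], [0.0087, -0.0324, 0, -0.0068, -0.0018, -0.0118, 0.7943], [0.0109, -0.0404, 0, -0.0084, -0.0023, -0.0149, 0.8032], [0.0131, -0.0485, 0, -0.0099, -0.0027, -0.018, 0.8121], [0.0152, -0.0566, 0, -0.0113, -0.003, -0.0211, 0.8211], [0.0174, -0.0647, 0, -0.0126, -0.0034, -0.0243, 0.83], [0.0196, -0.0728, 0, -0.0139, -0.0037, -0.0275, 0.8389], [0.0218, -0.0809, 0, -0.0151, -0.0041, -0.0307, 0.8479]]
[513.64049664 -69.07454506  82.68184882] 34.400000000000006
```

Call:
{"api": "carry_out", "payload": {"series": [[[0.001,-0.004,0,-0.0017,-0.0004,-0.0006,0.473],[0.0024,-0.009,0,-0.0039,-0.001,-0.0014,0.478],[0.0035,-0.013,0,-0.0056,-0.0015,-0.002,0.482],[0.0047,-0.0175,0,-0.0074,-0.002,-0.0025,0.487],[0.0071,-0.0265,0,-0.0109,-0.0029,-0.0037,0.497],[0.0094,-0.035,0,-0.0144,-0.0039,-0.005,0.507],[0.0118,-0.044,0,-0.0178,-0.0048,-0.0063,0.517],[0.0142,-0.0525,0,-0.0212,-0.0057,-0.0077,0.526],[0.0165,-0.0615,0,-0.0245,-0.0066,-0.0093,0.536],[0.0189,-0.07,0,-0.0278,-0.0075,-0.0109,0.546],[0.0212,-0.079,0,-0.0311,-0.0084,-0.0125,0.555],[0.0224,-0.083,0,-0.0327,-0.0088,-0.0134,0.56],[0.0236,-0.0875,0,-0.0343,-0.0092,-0.0143,0.565],[0.0236,-0.0875,0,-0.0343,-0.0092,-0.0143,0.565]]]}}

```text
time_s: 10.45
ee_pos: [581.7, -50.7, 163.4]
eef_rot: [-3.141, -0.335, 0.263]
force: [-0.6, 0.4, 0.5]
gripper_width: 53.2
```

```bash
python3 - <<'E'
from h import *
o=ctrl.get_obs(); print(o['ee_pos'],o['eef_rot'],o['force'],o['torque'],o['gripper_width'],o['qpos'].round(2))
im=snap('scene','s3.png')[140:320,180:360]; cv2.imwrite('pics/s3c.png',cv2.resize(im,None,fx=3.3,fy=3.3,interpolation=cv2.INTER_CUBIC))
E
```

```text
[581.73924581 -50.66016837 163.37189475] [-3.14140465 -0.33487453  0.26271544] [-0.61237027  0.44006152  0.50577692] [-0.02608867  0.3431582   0.01245222] 53.15810411509841 [ 0.26  0.43 -0.19  2.06 -0.12  0.34  0.47]
```

View pics/s3c.png

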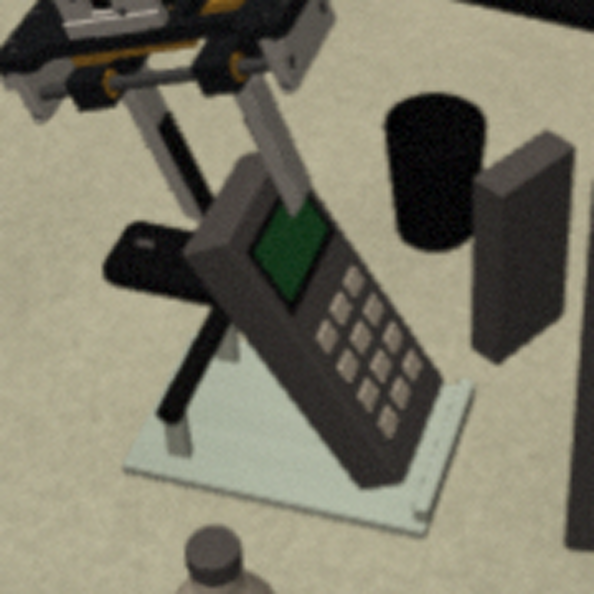

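The unit leans about 30°, straight, with its foot on the plate. Joint 6 is at 0.34 and its limit is 0.23, so the tool can't tilt more as it comes closer. I'll replan with the tilt falling to about 10°, the jaws opening wider and less overlap.

```bash
python3 - <<'E'
import plan; from plan import *
p=np.array([581.76,-50.73,163.6]);a=19.2
K=[30,43,56,69]
f=lambda t:(np.interp(t,K,[19.2,16,12,9]),np.interp(t,K,[53.1,70,86,94]),np.interp(t,K,[30,23,16,11]))
def j6(th):
    al,w,plan.d=f(th);P=tcp(np.radians(th),np.radians(al),w,'b');a_=np.radians(al)
    xy=P[:2]-ex*385*np.sin(a_);r=np.hypot(*xy);z=P[2]+385*np.cos(a_)-460;D=np.hypot(r,z)
    j4=np.pi-2*np.arcsin(D/910);j2=np.arctan2(r,z)-j4/2;return round(np.pi-a_-j2-j4,3),round(j4,2)
print([(t,*j6(t)) for t in (30,36,43,50,56,62,66,69)])
for lo,hi in((30,43),(43,56),(56,69)):
    out=[];
    for t in np.linspace(lo,hi,11)[1:]:
        al,w,plan.d=f(t);q=tcp(np.radians(t),np.radians(al),w,'b');r=np.radians(al-a)
        out.append([round(float(x),4) for x in(r*np.sin(psi),-r*np.cos(psi),0,*((q-p)/1e3),w/94)])
    print(out,w*np.cos(np.radians(hi-al))-plan.d*np.sin(np.radians(hi-al)));p,a=q,al;print(p,a)
E
```

```text
[(30, np.float64(0.353), np.float64(2.05)), (36, np.float64(0.362), np.float64(2.07)), (43, np.float64(0.369), np.float64(2.08)), (50, np.float64(0.381), np.float64(2.08)), (56, np.float64(0.39), np.float64(2.08)), (62, np.float64(0.381), np.float64(2.08)), (66, np.float64(0.375), np.float64(2.08)), (69, np.float64(0.37), np.float64(2.08))]
[[-0.0015, 0.0054, 0.0, -0.0033, -0.0009, -0.0016, 0.5829], [-0.0029, 0.0108, 0.0, -0.0066, -0.0018, -0.0032, 0.6009], [-0.0044, 0.0162, 0.0, -0.0098, -0.0026, -0.005, 0.6188], [-0.0058, 0.0216, 0.0, -0.0129, -0.0035, -0.0068, 0.6368], [-0.0073, 0.027, 0.0, -0.016, -0.0043, -0.0088, 0.6548], [-0.0087, 0.0324, 0.0, -0.019, -0.0051, -0.0108, 0.6728], [-0.0102, 0.0378, 0.0, -0.0219, -0.0059, -0.0129, 0.6907], [-0.0116, 0.0431, 0.0, -0.0248, -0.0067, -0.0151, 0.7087], [-0.0131, 0.0485, 0.0, -0.0276, -0.0074, -0.0174, 0.7267], [-0.0145, 0.0539, 0.0, -0.0303, -0.0082, -0.0198, 0.7447]] 51.928675199176176
[551.48401996 -58.88569034 143.80902877] 16.0
[[-0.0018, 0.0067, 0.0, -0.0027, -0.0007, -0.0025, 0.7617], [-0.0036, 0.0135, 0.0, -0.0053, -0.0014, -0.0
[... 494 characters left out ...]
0178005
[528.30471002 -65.12640475 115.12842179] 12.0
[[-0.0014, 0.0051, 0.0, -0.0022, -0.0006, -0.0035, 0.9234], [-0.0027, 0.0101, 0.0, -0.0042, -0.0011, -0.007, 0.9319], [-0.0041, 0.0152, 0.0, -0.0062, -0.0017, -0.0105, 0.9404], [-0.0054, 0.0202, 0.0, -0.0081, -0.0022, -0.0142, 0.9489], [-0.0068, 0.0253, 0.0, -0.0099, -0.0027, -0.0179, 0.9574], [-0.0082, 0.0303, 0.0, -0.0116, -0.0031, -0.0216, 0.966], [-0.0095, 0.0354, 0.0, -0.0132, -0.0036, -0.0254, 0.9745], [-0.0109, 0.0404, 0.0, -0.0148, -0.004, -0.0292, 0.983], [-0.0123, 0.0455, 0.0, -0.0162, -0.0044, -0.0331, 0.9915], [-0.0136, 0.0506, 0.0, -0.0175, -0.0047, -0.037, 1.0]] 37.473720558371184
[510.77555131 -69.84589268  78.16143802] 9.0
```

Call:
{"api": "carry_out", "payload": {"series": [[[-0.0007,0.0027,0,-0.0017,-0.0005,-0.0008,0.574],[-0.0015,0.0054,0,-0.0033,-0.0009,-0.0016,0.583],[-0.0029,0.0108,0,-0.0066,-0.0018,-0.0032,0.601],[-0.0044,0.0162,0,-0.0098,-0.0026,-0.005,0.619],[-0.0058,0.0216,0,-0.0129,-0.0035,-0.0068,0.637],[-0.0073,0.027,0,-0.016,-0.0043,-0.0088,0.655],[-0.0087,0.0324,0,-0.019,-0.0051,-0.0108,0.673],[-0.0102,0.0378,0,-0.0219,-0.0059,-0.0129,0.691],[-0.0116,0.0431,0,-0.0248,-0.0067,-0.0151,0.709],[-0.0131,0.0485,0,-0.0276,-0.0074,-0.0174,0.727],[-0.0138,0.0512,0,-0.029,-0.0078,-0.0186,0.736],[-0.0145,0.0539,0,-0.0303,-0.0082,-0.0198,0.745],[-0.0145,0.0539,0,-0.0303,-0.0082,-0.0198,0.745]]]}}

```text
time_s: 12.12
ee_pos: [551.6, -58.8, 143.6]
eef_rot: [-3.142, -0.279, 0.263]
force: [-0.3, -0.3, -0.9]
gripper_width: 69.6
```

```bash
python3 - <<'E'
from h import *
o=ctrl.get_obs(); print(o['ee_pos'],o['eef_rot'],o['force'],o['torque'],o['gripper_width'],o['qpos'].round(2))
im=snap('scene','s4.png')[140:320,180:360]; cv2.imwrite('pics/s4c.png',cv2.resize(im,None,fx=3.3,fy=3.3,interpolation=cv2.INTER_CUBIC))
E
```

```text
[551.57187203 -58.76459305 143.6267913 ] [-3.14153097 -0.27911018  0.26301266] [-0.33348058 -0.2883313  -0.88822691] [-0.10119033  0.35617547  0.00946448] 69.62651281880552 [ 0.25  0.44 -0.16  2.1  -0.09  0.35  0.46]
```

View pics/s4c.png

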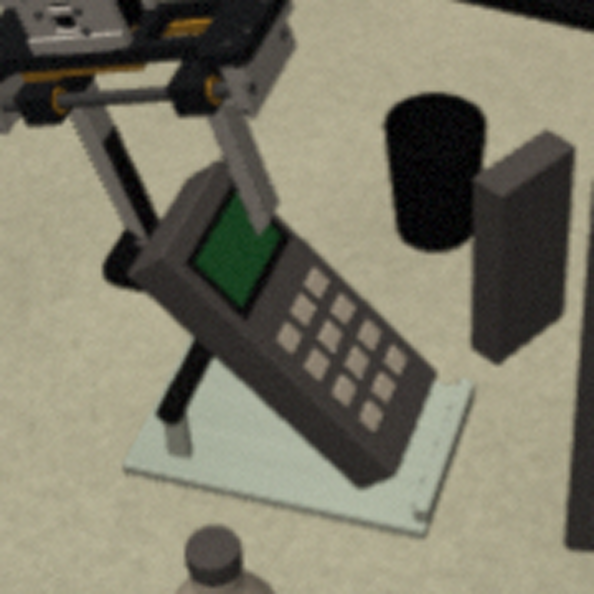

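The unit leans about 43°, straight, with its foot at (365,485) against the lip side, and the back finger is bearing it. Joint 6 is at 0.35, as predicted. Continue.

Call:
{"api": "carry_out", "payload": {"series": [[[-0.0009,0.0034,0,-0.0014,-0.0004,-0.0012,0.753],[-0.0018,0.0067,0,-0.0027,-0.0007,-0.0025,0.762],[-0.0036,0.0135,0,-0.0053,-0.0014,-0.0051,0.779],[-0.0054,0.0202,0,-0.0078,-0.0021,-0.0078,0.796],[-0.0073,0.027,0,-0.0103,-0.0028,-0.0106,0.813],[-0.0091,0.0337,0,-0.0127,-0.0034,-0.0134,0.83],[-0.0109,0.0404,0,-0.0149,-0.004,-0.0163,0.847],[-0.0127,0.0472,0,-0.0171,-0.0046,-0.0193,0.864],[-0.0145,0.0539,0,-0.0192,-0.0052,-0.0224,0.881],[-0.0163,0.0607,0,-0.0213,-0.0057,-0.0255,0.898],[-0.0172,0.064,0,-0.0222,-0.006,-0.0271,0.906],[-0.0181,0.0674,0,-0.0232,-0.0062,-0.0287,0.915],[-0.0181,0.0674,0,-0.0232,-0.0062,-0.0287,0.915]]]}}

```text
time_s: 13.8
ee_pos: [528.4, -65.0, 114.9]
eef_rot: [-3.141, -0.209, 0.263]
force: [-0.3, 0.4, -0.2]
gripper_width: 85.7
```

```bash
python3 - <<'E'
from h import *
o=ctrl.get_obs(); print(o['ee_pos'],o['eef_rot'],o['force'],o['torque'],o['gripper_width'],o['qpos'].round(2))
E
```

```text
[528.41365949 -64.97125946 114.91619041] [-3.14148394 -0.20935018  0.26293869] [-0.30964534  0.36862312 -0.19369442] [-0.03191303  0.18829095 -0.00865103] 85.72511970638197 [ 0.21  0.48 -0.12  2.12 -0.07  0.35  0.44]
```

Call:
{"api": "carry_out", "payload": {"series": [[[-0.0007,0.0025,0,-0.0011,-0.0003,-0.0018,0.919],[-0.0014,0.0051,0,-0.0022,-0.0006,-0.0035,0.923],[-0.0027,0.0101,0,-0.0042,-0.0011,-0.007,0.932],[-0.0041,0.0152,0,-0.0062,-0.0017,-0.0105,0.94],[-0.0054,0.0202,0,-0.0081,-0.0022,-0.0142,0.949],[-0.0061,0.0228,0,-0.009,-0.0025,-0.016,0.953],[-0.0068,0.0253,0,-0.0099,-0.0027,-0.0179,0.957],[-0.0075,0.0278,0,-0.0108,-0.0029,-0.0198,0.962],[-0.0082,0.0303,0,-0.0116,-0.0031,-0.0216,0.966],[-0.0089,0.0328,0,-0.0124,-0.0033,-0.0235,0.97],[-0.0095,0.0354,0,-0.0132,-0.0036,-0.0254,0.975],[-0.0102,0.0379,0,-0.014,-0.0038,-0.0273,0.98],[-0.0109,0.0404,0,-0.0148,-0.004,-0.0292,0.983],[-0.0116,0.043,0,-0.0155,-0.0042,-0.0311,0.987],[-0.0116,0.043,0,-0.0155,-0.0042,-0.0311,0.987]]]}}

```text
time_s: 15.68
ee_pos: [512.8, -69.1, 83.7]
eef_rot: [-3.141, -0.165, 0.263]
force: [0.5, -0.1, -0.2]
gripper_width: 92.5
```

```bash
python3 - <<'E'
from h import *
o=ctrl.get_obs(); print(o['ee_pos'],o['eef_rot'],o['force'],o['torque'],o['gripper_width'],o['qpos'].round(2))
im=snap('scene','s5.png')[140:320,180:360]; cv2.imwrite('pics/s5c.png',cv2.resize(im,None,fx=3.3,fy=3.3,interpolation=cv2.INTER_CUBIC))
E
```

```text
[512.81146199 -69.13687798  83.7149829 ] [-3.14141694 -0.16460083  0.26297866] [ 0.52161982 -0.06891876 -0.17392164] [-0.02707685  0.14343014  0.01324956] 92.49550832863162 [ 0.19  0.53 -0.09  2.14 -0.05  0.32  0.43]
```

View pics/s5c.png

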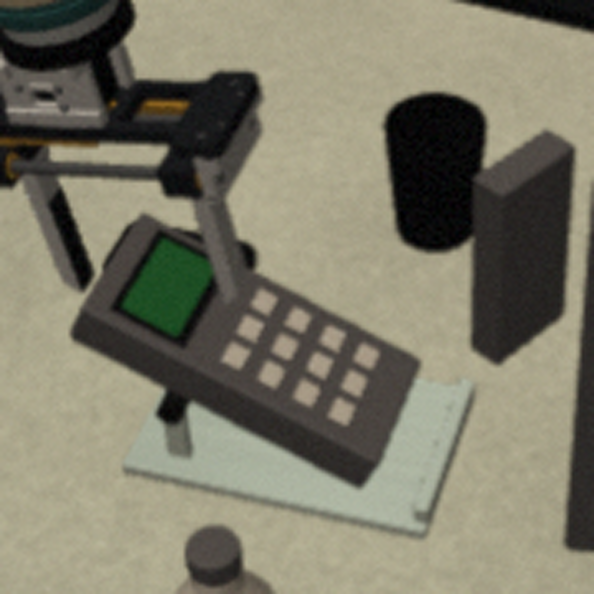

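The unit lies straight on the bar, with its top near (75,330)–(145,220) in the crop and its foot on the plate, and the force is near zero. I'll ease the fingers off back and up, then lift clear.

Call:
{"api": "carry_out", "payload": {"series": [[[0,0,0,-0.001,-0.0003,0.001,0.987],[0,0,0,-0.002,-0.0006,0.002,0.987],[0,0,0,-0.003,-0.0008,0.003,0.987],[0,0,0,-0.005,-0.0014,0.005,0.987],[0,0,0,-0.007,-0.002,0.007,0.987],[0,0,0,-0.009,-0.0025,0.009,0.987],[0,0,0,-0.012,-0.003,0.012,0.987],[0,0,0,-0.014,-0.0037,0.017,0.987],[0,0,0,-0.016,-0.0042,0.023,0.987],[0,0,0,-0.017,-0.0045,0.032,0.987],[0,0,0,-0.017,-0.0045,0.045,0.987],[0,0,0,-0.017,-0.0045,0.06,0.987],[0,0,0,-0.017,-0.0045,0.08,0.987],[0,0,0,-0.017,-0.0045,0.1,0.987],[0,0,0,-0.017,-0.0045,0.12,0.987],[0,0,0,-0.017,-0.0045,0.12,0.987],[0,0,0,-0.017,-0.0045,0.12,0.987]]]}}

```text
time_s: 17.85
ee_pos: [495.5, -73.6, 203.7]
eef_rot: [-3.141, -0.164, 0.263]
force: [-0.2, -0.2, -0.3]
gripper_width: 92.8
```

```bash
python3 - <<'E'
from h import *
o=ctrl.get_obs(); print(o['ee_pos'],o['eef_rot'],o['force'],o['torque'],o['joint_vel'].round(3))
im=snap('scene','s6.png')[140:320,180:360]; A=cv2.resize(im,None,fx=3.3,fy=3.3,interpolation=cv2.INTER_CUBIC)
cv2.imwrite('pics/s6c.png',A)
# predicted unit outline at 66 deg, pivot at plate edge, crop pixels
from plan import *
th=np.radians(66);u=np.array([-np.sin(th),np.cos(th)]);n=np.array([np.cos(th),np.sin(th)]);ey=np.array([-ex[1],ex[0]])
P=[]
for a,b,y in((200,34,-45),(200,34,45),(0,34,45),(0,34,-45),(0,0,-45),(200,0,-45)):
    q=np.array([0,10])+a*u+b*n;P.append([*(O+ex*q[0]+ey*y),q[1]])
print(((proj('scene',P)-[180,140])*3.3).round().tolist())
E
```

```text
[495.52720227 -73.59915363 203.65119524] [-3.141377   -0.16446961  0.26300055] [-0.23458951 -0.20623496 -0.32832002] [-0.05797958  0.14834311 -0.02290151] [ 0.001  0.013 -0.     0.006 -0.002 -0.001 -0.001]
[[78.0, 315.0], [138.0, 216.0], [421.0, 362.0], [380.0, 469.0], [360.0, 497.0], [64.0, 347.0]]
```

View pics/s6c.png

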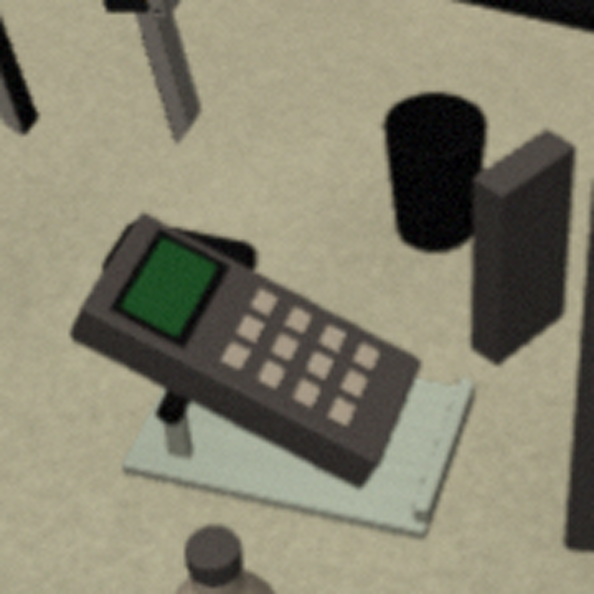

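The unit didn't move when the fingers left. Its outline matches the 66° prediction to about 3 px, for example 420,360 seen against 421,362 predicted. The gripper is clear, so I'm handing in.

```bash
python3 -c "
from workcell import ctrl
print(ctrl.sign_off())"
```

```text
the job is handed in; nothing more can be done
None
```

The unit now lies on its back, straight, against the padded bar with its foot on the plate. I handed the job in at about 18 s; sign-off gives no verdict.

- **Method:** I put the open jaws either side of the unit's top and pushed with the front finger past the balance point. The back finger then carried it down slowly until it rested on the bar. Finally I drew the fingers back and up.
- **Change on the way:** Joint 6 came close to its lower limit (0.34 against 0.23) at about 30° lean. I replanned the rest with less tool tilt, wider jaws and less overlap, and it stayed at 0.32 or above.
- **Last checks:**
  - The last picture matches the outline predicted for a 66° lean to about 3 px, with some corners up to about 12 px off in the 3.3× crop.
  - The unit did not shift when the fingers left.
  - The gripper hangs about 10 cm above it with forces near zero.
  - The cup looks unmoved. The bottle and mouse were only partly in view, but the arm's path stayed clear of them.
- **Not confirmed:** The force readings carry about 1 N of noise, so the contact force while lowering was not measured closely. I judged that the fingers were bearing the unit from the pictures and the wrist torque.

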